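# Painting kits for two students

### The arm

A 6-joint arm with a two-finger parallel gripper is mounted at the origin on the work surface. World frame = base frame: x ahead of the robot, y to its left, z up, the work surface at z = 0. Lengths are in m, angles in rad, forces in N, time in s.
With the tool pointing down it reaches from about 0.3 to 0.775 m from the base axis. Payload 14.6 kg.
Tool frame: the origin (TCP) lies at the very end of the fingers, on their centre line; the grasp point (between the pads) lies 19 mm behind it; z points along the fingers, x is the direction in which the jaws open and shut, and the axes are right-handed (so a half turn about z gives the same grasp; the last joint's range is limited). The gripper opens to 94 mm and grips with 3 to 60 N. Pads are 16 mm wide; open, the fingers measure 119 mm over their backs; the gripper's body (75 mm by 177 mm) begins 78 mm behind the grasp point.
Start: joints at [-1.41, 0.3, 1.521, -0, 1.321, -0.067], TCP at [0.124, -0.536, 0.205] pointing down, gripper open.
Joint ranges: [-3.03, 3.03], [-0.79, 2.21], [0.23, 2.52], [-1.04, 4.18], [0, 3.07], [-2.55, 2.55]. Speed limits (rad/s): [2.22, 2.22, 2.57, 3.14, 3.14, 3.14].

### API

Orientations are given as [roll, pitch, yaw] about the fixed x, y, z axes, in that order (R = Rz(yaw) Ry(pitch) Rx(roll)).
In Python, from station import ctrl gives the robot as it stands.
- The arm moves only by the shell command python3 -m inch 'ROWS' [FORCE]. ROWS is JSON, one flat list of numbers, 7 for each row, row after row: the shift along the tool's x, y, z in cm, then the turn, a rotation vector about the tool's x, y, z in rad, then the opening, from 0 (shut) to 1 (fully open). In form: [tx, ty, tz, wx, wy, wz, claw, tx, ty, tz, wx, wy, wz, claw, ...]. A call has 1 to 20 rows; each row shifts and turns the commanded pose from where the row before left it, along the tool's axes as they then stand; what a row does not reach is not made up. A row lasts 1/8 s, in which the tool goes at most 62.5 mm and 10.7 degrees, less where a joint would pass 70% of its speed; a pose out of reach is approached as far as the arm can. A call is refused whole if a number of a shift passes 6.25 or a number of a turn 0.188, either way. A call with a gripper value outside its range is refused whole. The fingers move at their own pace and stop on an object; FORCE is the grip in N (left out, the last holds). Time passes only in rows, so rows that do not move let the fingers close. It gives the time, the measured TCP pose, the force and the opening at its end, in the units of the state.
- ctrl.get_obs(): the state, without advancing time (a new reading comes with each control period).
- ctrl.camera(name): name is "side" or "top"; returns (picture, depth): 384x512x3 uint8, red, green, blue; 384x512 float32, m along the optical axis (not along the pixel's ray), 0 where there is no reading.
- ctrl.camera_params(name): a dict with "vertical_fov" (degrees; the focal length in pixels is half the picture's height over the tangent of half this angle, whatever the lens; pixels are square), "cx", "cy" (the principal point, pixels), "camera_from_world" (4x4, takes a point from world to camera coordinates). Camera axes: x right, y down, z forward; pixel columns grow to the right and rows downward; lengths in m; the calibration is good to about 2 mm. A picture is of the moment at which its call begins. camera_params takes no time and is no camera call.
- ctrl.hand_in(): hands the job in, once; it reports no verdict.
Trained networks look in the newest picture that a camera, given by its name, has taken for a name from the list of things; names that differ only in an ending like _2 or _b are one class to them, and where a whole thing is asked for, a point or a joint stands for the part that bears it (a point fixed in the world has none). Each returns a list of dicts, best first, with "score" (0 to 1); they miss things now and then, are a little off and sometimes report something else, mostly with a low value. They report only what shows in the picture. A call takes as long as a camera call. They do not tell look-alikes from the thing itself.
- ctrl.spot_in(camera, label): "bbox" ([centre column, centre row, width, height] in pixels, round what is visible of it).
- ctrl.place_of(camera, label): "centre" ([column, row] in pixels: a listed point, or the origin of a listed thing).
The state is a dict: "time_s": time; "qpos": joint angles; "joint_vel": joint speeds; "tau": joint torques, N m; "ee_pos": TCP position; "eef_rot": TCP orientation; "force": force on the tool from outside, world axes, zero at the start; "moment": the same for the moment, N m; "grip_width": finger opening in m.
Only numpy, scipy, OpenCV 4.12 (cv2) and the standard library are available. Lean on these libraries where they do the work, as an engineer would, in place of code of your own. Each camera call takes 0.05 s, during which the arm holds its last target. There are 200 camera calls.

### The job

Make up the two painting kits: the yellow-lidded jar and the black tapered sleeve go into the wooden tray, and the red-lidded and blue-lidded jars into the dark grey tray, all standing upright, one to a bay. Nest the tapered copper brush cup upright in the black sleeve so that it ends up there in the wooden tray: lower it in loosely and let go just before it wedges, never pressing it home. Leave the green-lidded jar and the small tin where they stand.

Things in the scene. Friction and masses are not known exactly. Their poses are not given: they have to be found in the camera images.
- red_jar: Lidded paint jar, white with a red lid and a red band: 44 mm diameter body, 46 mm diameter lid from 46 to 66 mm height, 66 mm tall overall, about 0.14 kg. Starts standing loose on the table. Origin at the centre of its underside, z up along its axis.
- yellow_jar: Lidded paint jar, white with a yellow lid and a yellow band: 44 mm diameter body, 46 mm diameter lid from 46 to 66 mm height, 66 mm tall overall, about 0.14 kg. Starts standing loose on the table. Origin at the centre of its underside, z up along its axis.
- blue_jar: Lidded paint jar, white with a blue lid and a blue band: 44 mm diameter body, 46 mm diameter lid from 46 to 66 mm height, 66 mm tall overall, about 0.14 kg. Starts standing loose on the table. Origin at the centre of its underside, z up along its axis.
- sleeve: Black tapered plastic sleeve (holder for the cup), open top: outside diameter 40 mm at the foot, 60 mm at the rim, 50 mm tall, wall 3 mm, closed floor 4 mm thick; inside parallel to the outside, 54 mm wide at the rim. About 0.16 kg, loose, starts standing on the table; can be held from above across the rim. Origin at the centre of its underside, z up.
- cup: Copper cup, open, empty, 85 mm tall, wall 2 mm: 40 mm diameter at the foot, tapering out to 54 mm at 35 mm height, straight above (hold it there). About 0.09 kg, loose, starts standing on the table. Origin: centre of underside, z up. Loosely nested, its underside is about 20 mm above the sleeve's underside, its rim 55 mm above the sleeve's rim; let go 2 to 6 mm higher, it drops in.
- wood_tray: Brown wooden kit tray, fixed to the table: 120 mm (x) by 210 mm (y) outside, walls and floor 5 mm thick, rim 20 mm above the table. A 5 mm divider as high as the walls, along its x through the middle, parts it into two bays, each 110 by 97 mm inside, centred at y = +51 and -51 mm, x = 0. Origin: centre of its underside, z up; bay floors at z = 5 mm.
- grey_tray: Dark grey steel kit tray, fixed to the table: 120 mm (x) by 210 mm (y) outside, walls and floor 5 mm thick, rim 20 mm above the table. A 5 mm divider as high as the walls, along its x through the middle, parts it into two bays, each 110 by 97 mm inside, centred at y = +51 and -51 mm, x = 0. Origin: centre of its underside, z up; bay floors at z = 5 mm.
- green_jar: Lidded paint jar, white with a green lid and a green band: 44 mm diameter body, 46 mm diameter lid from 46 to 66 mm height, 66 mm tall overall, about 0.14 kg. Starts standing loose on the table. Origin at the centre of its underside, z up along its axis. Not part of either kit; leave it.
- tin: Small round aluminium tin with a brass disc on top, 38 mm diameter, 23 mm tall, loose, standing between the two trays. Not part of the kits; leave it. Origin at the centre of its underside.
Things that resemble listed ones, but are neither listed nor needed, are in the scene too. Of the things that look like the yellow_jar, the middle-sized one is meant.

How it is judged:
By the outcome, as a careful person would: the job done as asked, in the order asked, and still so for the second after the job is handed in, with the robot touching nothing.
It also fails if it takes over 125 s, if anything falls off the work surface, if the arm or the gripper's body presses on something with over 40 N, if the wrist force passes 120 N, or if a joint passes its speed limit or range.

## Working session

There is one attempt and no reset: what is moved stays moved. The work goes in short steps, Python scripts to look and compute and a shell command to move; the robot and the scene stay as the last step left them, time stands still between calls to the robot, and variables do not carry over. Pictures are saved under pics/ and viewed, about 12 in all and at most 16, crops included, and the job is handed in when it is done.

```bash
mkdir -p pics
cat > h.py <<'E'
import numpy as np,cv2
from station import ctrl
def par(n):
    p=ctrl.camera_params(n);f=192/np.tan(np.radians(p["vertical_fov"]/2))
    return f,p["cx"],p["cy"],np.array(p["camera_from_world"])
def cloud(n,d):
    f,cx,cy,T=par(n);v,u=np.mgrid[0:384,0:512]
    P=np.stack([(u-cx)*d/f,(v-cy)*d/f,d,np.ones_like(d)],-1)
    return (P@np.linalg.inv(T).T)[...,:3]
def pix2z(n,u,v,z):
    f,cx,cy,T=par(n);I=np.linalg.inv(T);r=I[:3,:3]@[(u-cx)/f,(v-cy)/f,1];o=I[:3,3]
    return o+r*(z-o[2])/r[2]
def snap(n,name):
    p,d=ctrl.camera(n);cv2.imwrite(f"pics/{name}.png",p[...,::-1]);return p,d
E
python3 - <<'E'
from h import *
for n in("top","side"):
    p,d=snap(n,n+"0");np.save(n+"0.npy",d);print(n,par(n))
    for l in ["red_jar","yellow_jar","blue_jar","green_jar","sleeve","cup","tin","wood_tray","grey_tray"]:
        for r in ctrl.place_of(n,l):
            if r["score"]>.2:print(l,np.round(r["centre"],1),round(r["score"],2),np.round(pix2z(n,*r["centre"],0),3))
o=ctrl.get_obs();print(o)
E
```

```text
top (np.float64(457.26677247044256), 255.26984455412716, 191.45178639277498, array([[ 0.02321799, -0.99962972, -0.01418937,  0.03578984],
       [-0.99746292, -0.0222076 , -0.06763545,  0.50044184],
       [ 0.0672953 ,  0.01572373, -0.9976092 ,  1.02763439],
       [ 0.        ,  0.        ,  0.        ,  1.        ]]))
red_jar [192.8 236.3] 0.82 [0.394 0.189 0.   ]
yellow_jar [143.9 259.4] 0.78 [0.338 0.301 0.   ]
yellow_jar [110.2 233. ] 0.67 [0.397 0.382 0.   ]
yellow_jar [144.5 214.3] 0.61 [0.442 0.303 0.   ]
blue_jar [350.3 227. ] 0.74 [ 0.423 -0.173  0.   ]
blue_jar [192.  238.5] 0.26 [0.388 0.191 0.   ]
green_jar [246.1 224.4] 0.59 [0.424 0.067 0.   ]
green_jar [208. 153.] 0.33 [0.588 0.16  0.   ]
sleeve [307.1 223.2] 0.93 [ 0.43  -0.074  0.   ]
cup [411.9 253.8] 0.95 [ 0.366 -0.315  0.   ]
tin [275.9 156.5] 0.52 [0.583 0.001 0.   ]
wood_tray [208.8 153.5] 0.94 [0.587 0.158 0.   ]
grey_tray [361.  154.6] 0.92 [ 0.592 -0.197  0.   ]
side (np.float64(348.0857652167283), 255.00976286041833, 198.29828203002307, array([[-7.89846459e-01, -6.13303897e-01,  9.49603815e-04,
         4
[... 865 characters left out ...]
_tray [279.1 173.3] 0.82 [ 0.587 -0.193 -0.   ]
{'time_s': 1.0, 'qpos': array([-1.40958041e+00,  2.99881063e-01,  1.52099330e+00, -1.55814822e-05,
        1.32069216e+00, -6.65961108e-02]), 'joint_vel': array([ 0.00037524, -0.00122522, -0.00049537,  0.0008986 , -0.00101461,
       -0.00103797]), 'tau': array([ 2.89225994e-03, -5.31673872e+01, -3.52922666e+01,  7.09545286e-02,
        2.11929856e-02, -1.16145489e-05]), 'ee_pos': array([ 0.1242101 , -0.5357859 ,  0.20545881]), 'eef_rot': array([ 3.14157585e+00, -2.50686062e-05, -1.34298044e+00]), 'force': array([-0.17262983,  0.32322812, -0.20368782]), 'moment': array([-0.0012038 ,  0.03759846, -0.02289132]), 'grip_width': 0.09390435185114336}
```

```bash
python3 -c "
import cv2,numpy as np
for n in('top','side'):
    a=cv2.imread(f'pics/{n}0.png');cv2.imwrite(f'pics/{n}0b.png',cv2.resize(a,(768,576),interpolation=cv2.INTER_CUBIC))"
```

```text
(no output)
```

View pics/top0b.png

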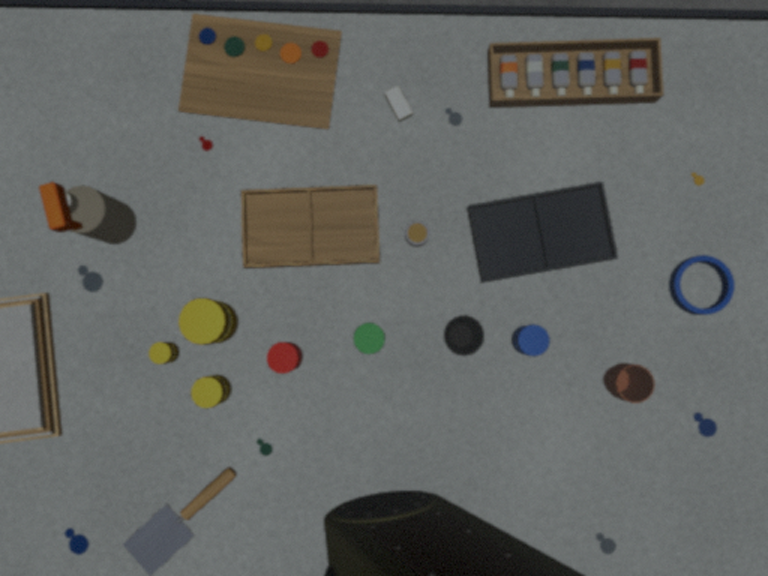

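View pics/side0b.png

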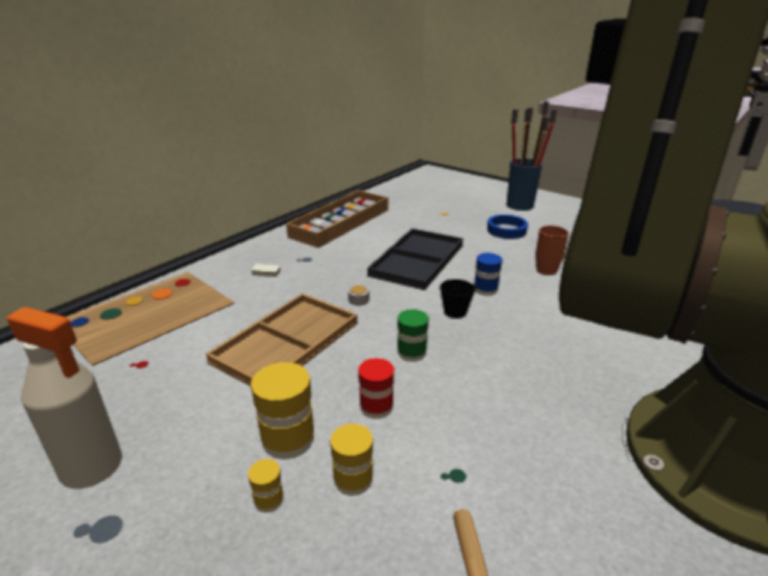

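Top view (768-wide): the yellow lookalikes are at (203,321) large, (161,353) small and (208,392) middle, so the middle one is meant. Red is at (283,357), green (369,338), sleeve (463,335), blue (532,340), cup (633,383) and tin (417,233). The wood tray is roughly square to the axes and the grey tray is turned by several degrees. Next I refine with depth.

```bash
cat >> h.py <<'E'
def circ(n,d,xy,zlo,zhi,R):
    C=cloud(n,d);m=(d>0)&(np.hypot(C[...,0]-xy[0],C[...,1]-xy[1])<R)&(C[...,2]>zlo)&(C[...,2]<zhi)
    q=C[m]
    if len(q)<5:return None
    c,r=cv2.minEnclosingCircle(q[:,:2].astype(np.float32));return np.round([*c,r,*q.mean(0),len(q)],4)
E
python3 - <<'E'
from h import *
d=np.load("top0.npy");s=np.load("side0.npy")
for k,xy,lo,hi in [("yel",(.338,.30),.055,.08),("red",(.391,.19),.055,.08),("green",(.424,.063),.055,.08),("sleeve",(.425,-.072),.04,.06),("blue",(.428,-.177),.055,.08),("cup",(.362,-.305),.07,.1),("tin",(.578,0),.015,.035),("bigyel",(.44,.303),.06,.15),("smallyel",(.395,.38),.03,.08)]:
    print(k,"top",circ("top",d,xy,lo,hi,.05),"side",circ("side",s,xy,lo,hi,.05))
for n,D in(("top",d),("side",s)):
  C=cloud(n,D)
  for k,xy in(("wood",(.587,.16)),("grey",(.59,-.195))):
    m=(D>0)&(np.hypot(C[...,0]-xy[0],C[...,1]-xy[1])<.14)&(C[...,2]>.014)&(C[...,2]<.024)
    q=C[m]; 
    if k=="wood":q=q[q[:,1]>.045]
    else:q=q[q[:,1]<-.06]
    r=cv2.minAreaRect((q[:,:2]*1000).astype(np.float32));print(n,k,r,len(q),q[:,2].mean())
E
```

```text
yel top [3.387e-01 2.973e-01 2.340e-02 3.397e-01 2.965e-01 6.550e-02 3.670e+02] side [3.384e-01 2.988e-01 2.320e-02 3.357e-01 3.020e-01 6.380e-02 5.890e+02]
red top [3.916e-01 1.897e-01 2.320e-02 3.917e-01 1.892e-01 6.570e-02 3.570e+02] side [3.909e-01 1.924e-01 2.370e-02 3.876e-01 1.948e-01 6.350e-02 3.780e+02]
green top [4.224e-01 6.510e-02 2.280e-02 4.226e-01 6.510e-02 6.560e-02 3.440e+02] side [4.213e-01 6.510e-02 2.450e-02 4.187e-01 7.040e-02 6.300e-02 2.630e+02]
sleeve top [ 4.298e-01 -7.310e-02  2.950e-02  4.299e-01 -7.500e-02  4.790e-02
  1.680e+02] side [ 4.287e-01 -7.180e-02  3.060e-02  4.287e-01 -7.280e-02  4.520e-02
  1.660e+02]
blue top [ 4.254e-01 -1.724e-01  2.330e-02  4.252e-01 -1.714e-01  6.520e-02
  3.630e+02] side [ 4.226e-01 -1.693e-01  2.320e-02  4.212e-01 -1.654e-01  6.280e-02
  1.540e+02]
cup top [ 3.679e-01 -3.111e-01  2.750e-02  3.671e-01 -3.113e-01  7.990e-02
  1.870e+02] side [ 3.645e-01 -3.113e-01  3.020e-02  3.657e-01 -3.092e-01  7.720e-02
  1.810e+02]
tin top [ 5.840e-01 -2.800e-03  1.890e-02  5.837e-01 -2.800e-03  2.210e-02
  2.150e+02] side [ 5.827e-01
[... 236 characters left out ...]
l top [3.937e-01 3.740e-01 1.690e-02 3.937e-01 3.726e-01 4.640e-02 1.980e+02] side [3.929e-01 3.753e-01 1.740e-02 3.890e-01 3.779e-01 4.360e-02 4.230e+02]
top wood ((592.2251586914062, 161.90335083007812), (120.80079650878906, 210.25994873046875), 3.5565285682678223) 758 0.018942239524125118
top grey ((591.1655883789062, -194.137939453125), (120.70588684082031, 211.4437713623047), 11.387377738952637) 779 0.01849362436216864
side wood ((589.70263671875, 162.6192626953125), (121.55996704101562, 211.3260955810547), 3.4069454669952393) 581 0.016983598216428177
side grey ((588.941162109375, -193.10572814941406), (120.65841674804688, 212.6759490966797), 10.950593948364258) 315 0.016703438673907396
```

```bash
python3 -m inch '[0,0,0,0,0,0.114,1, 0,0,0,0,0,0.114,1, -3.73,-3.4,0,0,0,0,1, -3.73,-3.4,0,0,0,0,1, -3.73,-3.4,0,0,0,0,1, -3.73,-3.4,0,0,0,0,1, -3.73,-3.4,0,0,0,0,1, -3.73,-3.4,0,0,0,0,1, -3.73,-3.4,0,0,0,0,1, -3.73,-3.4,0,0,0,0,1, -3.73,-3.4,0,0,0,0,1, 0,0,0,0,0,0,1, 0,0,0,0,0,0,1]' 15; python3 -m inch '[-4.97,0.91,0,0,0,0,1, -4.97,0.91,0,0,0,0,1, -4.97,0.91,0,0,0,0,1, -4.97,0.91,0,0,0,0,1, -4.97,0.91,0,0,0,0,1, -4.97,0.91,0,0,0,0,1, -4.97,0.91,0,0,0,0,1, -4.97,0.91,0,0,0,0,1, -4.97,0.91,0,0,0,0,1, -4.97,0.91,0,0,0,0,1, 0,0,0,0,0,0,1, 0,0,0,0,0,0,1]'
```

```text
time_s: 2.62
ee_pos: [0.43, -0.2004, 0.2054]
eef_rot: [3.141, -0.0, -1.571]
force: [0.3, -0.5, -0.4]
grip_width: 0.094
time_s: 4.12
ee_pos: [0.3398, 0.2958, 0.2054]
eef_rot: [3.141, -0.0, -1.572]
force: [0.1, 0.1, -0.0]
grip_width: 0.094
```

```bash
python3 -m inch '[-0.2,0.1,4.2,0,0,0,1, 0,0,4.2,0,0,0,1, 0,0,4.2,0,0,0,1, 0,0,2.2,0,0,0,1, 0,0,2.0,0,0,0,1, 0,0,0,0,0,0,1, 0,0,0,0,0,0,0, 0,0,0,0,0,0,0, 0,0,0,0,0,0,0, 0,0,0,0,0,0,0, 0,0,0,0,0,0,0, 0,0,0,0,0,0,0]' 15
```

```text
time_s: 5.62
ee_pos: [0.3384, 0.2989, 0.0375]
eef_rot: [3.142, -0.0, -1.571]
force: [-0.3, -1.2, 0.6]
grip_width: 0.0455
```

```bash
python3 -m inch '[0,0,-2,0,0,0,0, 0,0,-4.8,0,0,0,0, 0,0,-5,0,0,0,0, 0,0,-5,0,0,0,0, 1.42,-4.15,0,0,0,0,0, 1.42,-4.15,0,0,0,0,0, 1.42,-4.15,0,0,0,0,0, 1.42,-4.15,0,0,0,0,0, 1.42,-4.15,0,0,0,0,0, 1.42,-4.15,0,0,0,0,0, 0,0,0,0,0,0,0, 0,0,0,0,0,0,0, 0,0,4.5,0,0,0,0, 0,0,4.5,0,0,0,0, 0,0,4,0,0,0,0, 0,0,2,0,0,0,0, 0,0,0.6,0,0,0,0, 0,0,0.6,0,0,0,0, 0,0,0,0,0,0,0, 0,0,0,0,0,0,0]'
```

```text
time_s: 8.12
ee_pos: [0.5877, 0.2137, 0.0443]
eef_rot: [-3.14, 0.0, -1.571]
force: [0.7, 0.1, -1.6]
grip_width: 0.0452
```

```bash
python3 -m inch '[0,0,0.15,0,0,0,0, 0,0,0,0,0,0,0, 0,0,0,0,0,0,1, 0,0,0,0,0,0,1, 0,0,0,0,0,0,1, 0,0,0,0,0,0,1, 0,0,-5,0,0,0,1, 0,0,-5,0,0,0,1, 0,0,-4,0,0,0,1, 4.09,2.26,0,0,0,0,1, 4.09,2.26,0,0,0,0,1, 4.09,2.26,0,0,0,0,1, 4.09,2.26,0,0,0,0,1, 4.09,2.26,0,0,0,0,1, 4.09,2.26,0,0,0,0,1, 4.09,2.26,0,0,0,0,1, 0,0,0,0,0,0,1, 0,0,0,0,0,0,1]' 15
python3 - <<'E'
from h import *
p,d=snap("side","s1")
print(circ("side",d,(.588,.213),.06,.085,.05),circ("side",d,(.429,-.0725),.04,.06,.05),ctrl.get_obs()["ee_pos"])
E
```

```text
time_s: 10.38
ee_pos: [0.4294, -0.0724, 0.1821]
eef_rot: [-3.141, 0.0, -1.571]
force: [0.1, 0.4, -0.4]
grip_width: 0.094
[5.869e-01 2.141e-01 2.380e-02 5.825e-01 2.172e-01 6.790e-02 2.780e+02] [ 4.283e-01 -7.180e-02  3.060e-02  4.289e-01 -7.310e-02  4.510e-02
  1.690e+02] [ 0.42950517 -0.07201917  0.18201767]
```

View pics/s1.png

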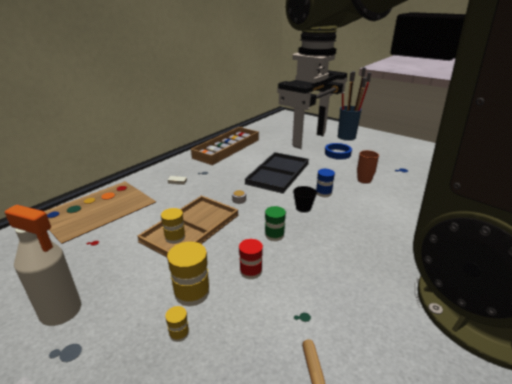

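The yellow jar stands upright in the wood tray's far-left bay (172,222), and the gripper is above the sleeve (304,198).

```bash
python3 -m inch '[0,0,4.2,0,0,0,1, 0,0,4.2,0,0,0,1, 0,0,3.5,0,0,0,1, 0,0,2,0,0,0,1, 0,0,1.5,0,0,0,1, 0,0,0,0,0,0,1, 0,0,0,0,0,0,0, 0,0,0,0,0,0,0, 0,0,0,0,0,0,0, 0,0,0,0,0,0,0, 0,0,0,0,0,0,0, 0,0,-1.0,0,0,0,0, 0,0,-1,0,0,0,0, 0,0,0,0,0,0,0, 0,0,0,0,0,0,0]' 15
```

```text
time_s: 12.3
ee_pos: [0.429, -0.0726, 0.0479]
eef_rot: [-3.142, -0.0, -1.571]
force: [-0.2, 0.5, -2.4]
grip_width: 0.0575
```

```bash
python3 -m inch '[0,0,-5,0,0,0,0, 0,0,-5,0,0,0,0, -3.06,-2.75,0,0,0,0,0, -3.06,-2.75,0,0,0,0,0, -3.06,-2.75,0,0,0,0,0, -3.06,-2.75,0,0,0,0,0, -3.06,-2.75,0,0,0,0,0, -3.06,-2.75,0,0,0,0,0, 0,0,0,0,0,0,0, 0,0,0,0,0,0,0, 0,0,4,0,0,0,0, 0,0,3,0,0,0,0, 0,0,2,0,0,0,0, 0,0,1.5,0,0,0,0, 0,0,0.5,0,0,0,0, 0,0,0,0,0,0,0, 0,0,0,0,0,0,0]'
```

```text
time_s: 14.42
ee_pos: [0.5945, 0.1109, 0.0388]
eef_rot: [-3.14, 0.0, -1.571]
force: [0.1, -0.1, -0.9]
grip_width: 0.0576
```

```bash
python3 -m inch '[0,0,0.3,0,0,0,0, 0,0,0,0,0,0,0, 0,0,0,0,0,0,0]'; python3 -m inch '[0,0,0.15,0,0,0,0, 0,0,0,0,0,0,0, 0,0,0,0,0,0,0]'
```

```text
time_s: 14.8
ee_pos: [0.5942, 0.1109, 0.035]
eef_rot: [-3.142, 0.0, -1.571]
force: [0.1, -0.5, -1.9]
grip_width: 0.0573
time_s: 15.18
ee_pos: [0.5942, 0.1109, 0.0336]
eef_rot: [-3.141, 0.0, -1.571]
force: [-0.7, -0.3, 0.0]
grip_width: 0.0574
```

```bash
python3 -m inch '[0,0,0,0,0,0,1, 0,0,0,0,0,0,1, 0,0,0,0,0,0,1, 0,0,0,0,0,-0.1745,1, 0,0,0,0,0,-0.1745,1, 0,0,0,0,0,-0.1745,1, 0,0,0,0,0,-0.1745,1, 0,0,0,0,0,-0.1745,1, 0,0,0,0,0,-0.1745,1, 0,0,0,0,0,-0.1745,1, 0,0,0,0,0,-0.1745,1, 0,0,0,0,0,-0.1745,1, 0,0,0,0,0,0,1, 0,0,0,0,0,0,0, 0,0,0,0,0,0,0, 0,0,0,0,0,0,0, 0,0,0,0,0,0,0, 0,0,0,0,0,0,0, 0,0,0,0,0,0,0]' 6; python3 -m inch '[0,0,0,0,0,0,1, 0,0,0,0,0,0,1, 0,0,0,0,0,0,1, 0,0,-5,0,0,0,1, 0,0,-5,0,0,0,1, 0,0,-5,0,0,0,1, 0,0,0,0,0,0.1745,1, 0,0,0,0,0,0.1745,1, 0,0,0,0,0,0.1745,1, 0,0,0,0,0,0.1745,1, 0,0,0,0,0,0.1745,1, 0,0,0,0,0,0.1745,1, 0,0,0,0,0,0.1745,1, 0,0,0,0,0,0.1745,1, 0,0,0,0,0,0.1745,1, 0,0,0,0,0,0,1, 0,0,0,0,0,0,1]' 15
```

```text
time_s: 17.55
ee_pos: [0.5942, 0.1109, 0.0335]
eef_rot: [-3.142, -0.0, -0.001]
force: [1.8, 0.3, 0.1]
grip_width: 0.0596
time_s: 19.68
ee_pos: [0.5941, 0.1109, 0.1834]
eef_rot: [3.142, 0.0, -1.567]
force: [0.3, 0.3, 0.3]
grip_width: 0.0936
```

```bash
python3 -m inch '[-1.59,4.05,0,0,0,0,1, -1.59,4.05,0,0,0,0,1, -1.59,4.05,0,0,0,0,1, -1.59,4.05,0,0,0,0,1, -1.59,4.05,0,0,0,0,1, 0,0,0,0,0,0,1, 0,0,4.2,0,0,0,1, 0,0,4.2,0,0,0,1, 0,0,3.2,0,0,0,1, 0,0,3,0,0,0,1, 0,0,0,0,0,0,1, 0,0,0,0,0,0,0, 0,0,0,0,0,0,0, 0,0,0,0,0,0,0, 0,0,0,0,0,0,0, 0,0,0,0,0,0,0, 0,0,0,0,0,0,0]' 15
```

```text
time_s: 21.8
ee_pos: [0.3917, 0.1905, 0.0375]
eef_rot: [-3.141, 0.0, -1.571]
force: [-0.9, -1.0, 1.7]
grip_width: 0.0453
```

```bash
python3 -m inch '[0,0,-3,0,0,0,0, 0,0,-5,0,0,0,0, 0,0,-5,0,0,0,0, 4.18,-2.35,0,0,0,0,0, 4.18,-2.35,0,0,0,0,0, 4.18,-2.35,0,0,0,0,0, 4.18,-2.35,0,0,0,0,0, 4.18,-2.35,0,0,0,0,0, 4.18,-2.35,0,0,0,0,0, 4.18,-2.35,0,0,0,0,0, 4.18,-2.35,0,0,0,0,0, 0,0,0,0,0,0,0, 0,0,0,0,0,0,0, 0,0,4.5,0,0,0,0, 0,0,4,0,0,0,0, 0,0,2,0,0,0,0, 0,0,1.2,0,0,0,0, 0,0,0.75,0,0,0,0, 0,0,0,0,0,0,0, 0,0,0,0,0,0,0]'
```

```text
time_s: 24.3
ee_pos: [0.5799, -0.144, 0.0437]
eef_rot: [-3.141, -0.0, -1.571]
force: [0.3, 0.4, -0.8]
grip_width: 0.045
```

```bash
python3 -m inch '[0,0,0.12,0,0,0,0, 0,0,0,0,0,0,1, 0,0,0,0,0,0,1, 0,0,0,0,0,0,1, 0,0,-3,0,0,0,1, 0,0,-4,0,0,0,1, 0,0,-4,0,0,0,1, 0.68,3.88,0,0,0,0,1, 0.68,3.88,0,0,0,0,1, 0.68,3.88,0,0,0,0,1, 0.68,3.88,0,0,0,0,1, 0,0,0,0,0,0,1, 0,0,0,0,0,0,1, 0,0,4,0,0,0,1, 0,0,4,0,0,0,1, 0,0,2,0,0,0,1, 0,0,1.5,0,0,0,1, 0,0,0,0,0,0,1]' 15;  python3 -m inch '[0,0,0,0,0,0,0, 0,0,0,0,0,0,0, 0,0,0,0,0,0,0, 0,0,0,0,0,0,0, 0,0,0,0,0,0,0, 0,0,0,0,0,0,0]'
```

```text
time_s: 26.55
ee_pos: [0.4245, -0.1709, 0.0361]
eef_rot: [3.14, 0.001, -1.571]
force: [-0.2, 0.1, 0.7]
grip_width: 0.0937
time_s: 27.3
ee_pos: [0.4245, -0.1712, 0.0368]
eef_rot: [-3.141, -0.0, -1.571]
force: [0.5, -0.1, 0.9]
grip_width: 0.0455
```

```bash
python3 -m inch '[0,0,-3,0,0,0,0, 0,0,-4,0,0,0,0, 0,0,-4,0,0,0,0, 1.82,-4.39,0,0,0,0,0, 1.82,-4.39,0,0,0,0,0, 1.82,-4.39,0,0,0,0,0, 1.82,-4.39,0,0,0,0,0, 0,0,0,0,0,0,0, 0,0,0,0,0,0,0, 0,0,4,0,0,0,0, 0,0,3.5,0,0,0,0, 0,0,1.5,0,0,0,0, 0,0,0.8,0,0,0,0, 0,0,0.6,0,0,0,0, 0,0,0,0,0,0,0, 0,0,0,0,0,0,0]'
```

```text
time_s: 29.3
ee_pos: [0.6003, -0.2441, 0.0435]
eef_rot: [-3.141, -0.0, -1.571]
force: [-0.0, 0.5, -1.8]
grip_width: 0.0458
```

```bash
python3 -m inch '[0,0,0.15,0,0,0,0, 0,0,0,0,0,0,1, 0,0,0,0,0,0,1, 0,0,0,0,0,0,1, 0,0,-5,0,0,0,1, 0,0,-5,0,0,0,1, 0,0,-5,0,0,0,1, 1.12,3.9,0,0,0,0,1, 1.12,3.9,0,0,0,0,1, 1.12,3.9,0,0,0,0,1, 1.12,3.9,0,0,0,0,1, 1.12,3.9,0,0,0,0,1, 1.12,3.9,0,0,0,0,1, 0,0,0,0,0,0,1, 0,0,0,0,0,0,1]' 15; python3 -m inch '[0,0,0,0,0,-0.1745,1, 0,0,0,0,0,-0.1745,1, 0,0,0,0,0,-0.1745,1, 0,0,0,0,0,-0.1745,1, 0,0,0,0,0,-0.1745,1, 0,0,0,0,0,-0.1745,1, 0,0,0,0,0,-0.1745,1, 0,0,0,0,0,-0.1745,1, 0,0,0,0,0,-0.1745,1, 0,0,0,0,0,0,1, 0,0,0,0,0,0,1]'
python3 - <<'E'
from h import *
p,d=snap("top","t2")
print("yel",circ("top",d,(.588,.213),.06,.085,.05),"red",circ("top",d,(.58,-.144),.06,.085,.05),"blue",circ("top",d,(.6,-.244),.06,.085,.05),"slv",circ("top",d,(.594,.111),.045,.065,.05),"tin",circ("top",d,(.584,-.003),.015,.035,.03),"green",circ("top",d,(.4224,.065),.055,.08,.05))
p,d=snap("side","s2");print("cup",circ("side",d,(.366,-.311),.07,.1,.045),ctrl.get_obs()["ee_pos"])
print("slv",circ("side",d,(.594,.111),.045,.065,.04))
E
```

```text
time_s: 31.18
ee_pos: [0.3664, -0.3112, 0.1915]
eef_rot: [-3.141, -0.0, -1.571]
force: [0.5, 0.2, -0.7]
grip_width: 0.094
time_s: 32.55
ee_pos: [0.3664, -0.3109, 0.1912]
eef_rot: [-3.142, 0.0, -0.004]
force: [-0.5, 1.2, -0.7]
grip_width: 0.0938
yel [5.878e-01 2.125e-01 2.330e-02 5.870e-01 2.118e-01 7.040e-02 3.550e+02] red [ 5.793e-01 -1.441e-01  2.310e-02  5.787e-01 -1.436e-01  7.010e-02
  3.590e+02] blue [ 6.000e-01 -2.445e-01  2.320e-02  5.996e-01 -2.434e-01  7.000e-02
  3.670e+02] slv [5.939e-01 1.105e-01 2.950e-02 5.966e-01 1.122e-01 5.250e-02 1.640e+02] tin [ 5.843e-01 -3.000e-03  1.900e-02  5.837e-01 -2.800e-03  2.180e-02
  2.150e+02] green [4.223e-01 6.530e-02 2.280e-02 4.225e-01 6.510e-02 6.570e-02 3.440e+02]
cup [ 3.675e-01 -3.106e-01  2.940e-02  3.662e-01 -3.096e-01  7.730e-02
  1.780e+02] [ 0.36617069 -0.31101627  0.19119699]
slv [5.935e-01 1.113e-01 3.130e-02 5.930e-01 1.106e-01 5.030e-02 1.800e+02]
```

View pics/s2.png

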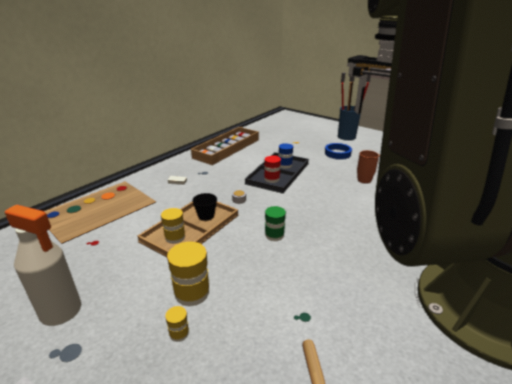

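The yellow jar, sleeve, red and blue jars are all upright in their bays, at (172,222), (205,206), (272,167) and (286,154). The cup is at (367,166). Now I centre the cup across x.

```bash
python3 -m inch '[0,0,4,0,0,0,1, 0,0,4,0,0,0,1, 0,0,4,0,0,0,1, 0,0,2.5,0,0,0,1, 0,0,1.6,0,0,0,1, 0,0,0,0,0,0,1, 0,0,0,0,0,0,0, 0,0,0,0,0,0,0, 0,0,0,0,0,0,0, 0,0,0,0,0,0,0, 0,0,0,0,0,0,0, 0,0,0,0,0,0,0]' 5; python3 -m inch '[0,0,0,0,0,0,1, 0,0,0,0,0,0,1, 0,0,0,0,0,0,1, 0,0,0,0,0,0.1745,1, 0,0,0,0,0,0.1745,1, 0,0,0,0,0,0.1745,1, 0,0,0,0,0,0.1745,1, 0,0,0,0,0,0.1745,1, 0,0,0,0,0,0.1745,1, 0,0,0,0,0,0.1745,1, 0,0,0,0,0,0.1745,1, 0,0,0,0,0,0.1745,1, 0,0,-1.7,0,0,0,1, 0,0,0,0,0,0,0, 0,0,0,0,0,0,0, 0,0,0,0,0,0,0, 0,0,0,0,0,0,0, 0,0,0,0,0,0,0, 0,0,0,0,0,0,0]' 10
```

```text
time_s: 34.15
ee_pos: [0.3661, -0.3112, 0.0304]
eef_rot: [3.141, -0.0, -0.001]
force: [0.6, -0.9, 2.7]
grip_width: 0.0539
time_s: 36.52
ee_pos: [0.3659, -0.3111, 0.0471]
eef_rot: [3.141, 0.0, -1.571]
force: [0.0, -0.7, -1.4]
grip_width: 0.0525
```

```bash
python3 -m inch '[0,0,-2,0,0,0,0, 0,0,-4,0,0,0,0, 0,0,-5,0,0,0,0, 0,0,-5,0,0,0,0, -4.22,-2.28,0,0,0,0,0, -4.22,-2.28,0,0,0,0,0, -4.22,-2.28,0,0,0,0,0, -4.22,-2.28,0,0,0,0,0, -4.22,-2.28,0,0,0,0,0, -4.22,-2.28,0,0,0,0,0, -4.22,-2.28,0,0,0,0,0, -4.22,-2.28,0,0,0,0,0, -4.22,-2.28,0,0,0,0,0, -4.22,-2.3,0,0,0,0,0]'; python3 -m inch '[0,0,0,0,0,0,0, 0,0,4,0,0,0,0, 0,0,3,0,0,0,0, 0,0,2,0,0,0,0, 0,0,1,0,0,0,0, 0,0,0,0,0,0,0, 0,0,0,0,0,0,0]'
python3 - <<'E'
from h import *
p,d=ctrl.camera("side");c=cv2.resize(p[110:270,130:290,::-1],(640,640)[:2],interpolation=cv2.INTER_CUBIC)[:600]
cv2.imwrite("pics/s3.png",c);print(ctrl.get_obs()["ee_pos"])
E
```

```text
time_s: 38.28
ee_pos: [0.5947, 0.1123, 0.2071]
eef_rot: [3.141, -0.0, -1.571]
force: [0.8, -1.7, -1.3]
grip_width: 0.0524
time_s: 39.15
ee_pos: [0.5946, 0.1107, 0.1083]
eef_rot: [-3.14, 0.0, -1.571]
force: [0.6, -0.3, 0.0]
grip_width: 0.0527
[0.59463933 0.11075166 0.10826323]
```

View pics/s3.png

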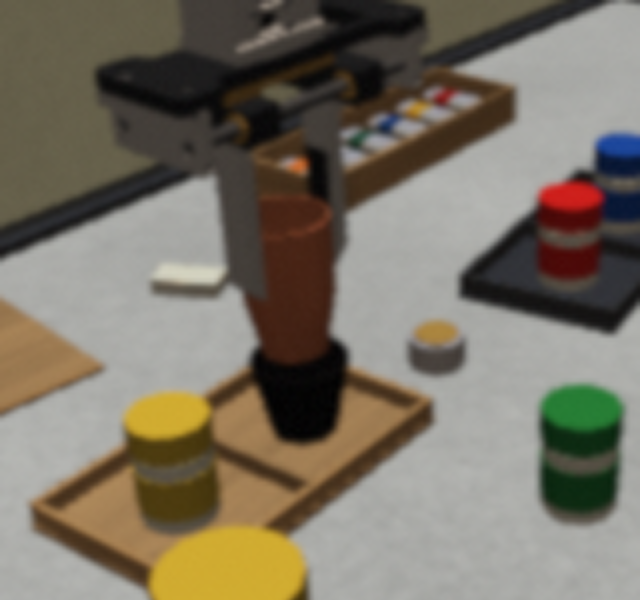

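The cup is upright over the sleeve. The roughly 2 px leftward lean relative to the sleeve is what perspective predicts at that height. Lowering gently.

```bash
python3 -m inch '[0,0.04,1.2,0,0,0,0, 0,0,1,0,0,0,0, 0,0,0,0,0,0,0, 0,0,0,0,0,0,0]'; python3 -m inch '[0,0,0.3,0,0,0,0, 0,0,0.2,0,0,0,0, 0,0,0,0,0,0,0, 0,0,0,0,0,0,0]'
```

```text
time_s: 39.7
ee_pos: [0.5939, 0.1108, 0.0853]
eef_rot: [-3.142, -0.0, -1.571]
force: [0.4, -0.6, -0.3]
grip_width: 0.0522
time_s: 40.2
ee_pos: [0.5939, 0.1108, 0.0803]
eef_rot: [-3.142, 0.0, -1.571]
force: [0.6, 0.5, -0.6]
grip_width: 0.0525
```

```bash
python3 -m inch '[0,0,0.2,0,0,0,0, 0,0,0.2,0,0,0,0, 0,0,0,0,0,0,0, 0,0,0,0,0,0,0]'
python3 - <<'E'
from h import *
p,d=ctrl.camera("side");C=cloud("side",d);P=C[(d>0)&(np.hypot(C[...,0]-.594,C[...,1]-.111)<.03)&(C[...,2]>.05)&(p[...,0]>1.5*p[...,2])];print("rim top",np.percentile(P[:,2],[1,50,99]))
cv2.imwrite("pics/s4.png",cv2.resize(p[130:250,140:280,::-1],(700,600),interpolation=cv2.INTER_CUBIC))
E
```

```text
time_s: 40.7
ee_pos: [0.5938, 0.1108, 0.0762]
eef_rot: [3.142, 0.0, -1.571]
force: [0.4, -0.1, -0.9]
grip_width: 0.0523
rim top [0.05131152 0.0960701  0.3178809 ]
```

View pics/s4.png

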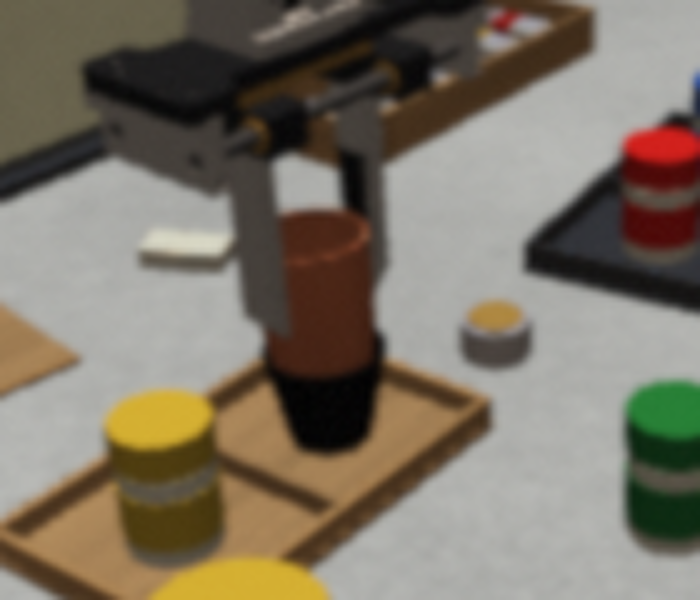

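The cup is inside the sleeve with no contact force, about 4 mm above its nest. Releasing, then withdrawing.

```bash
python3 -m inch '[0,0,0.05,0,0,0,0, 0,0,0,0,0,0,1, 0,0,0,0,0,0,1, 0,0,0,0,0,0,1, 0,0,0,0,0,0,1, 0,0,-2,0,0,0,1, 0,0,-4,0,0,0,1, 0,0,-5,0,0,0,1, 0,0,-5,0,0,0,1, 0,4,0,0,0,0,1, 0,5,0,0,0,0,1, 3,5,0,0,0,0,1, 3,5,0,0,0,0,1, 4,2,0,0,0,0,1, 5,0,0,0,0,0,1, 5,0,0,0,0,0,1, 5,0,0,0,0,0,1, 5,0,0,0,0,0,1, 5,0,0,0,0,0,1]'
python3 - <<'E'
from h import *
p,d=ctrl.camera("side");s=cv2.resize(p[130:250,140:280,::-1],(700,600),interpolation=cv2.INTER_CUBIC);cv2.imwrite("pics/s5.png",s)
print("cup",circ("side",d,(.594,.111),.1,.14,.045))
p,d=snap("top","t5")
for k,xy,lo,hi in [("cup",(.594,.111),.09,.14),("slv",(.594,.111),.045,.065),("yel",(.588,.213),.06,.085),("red",(.58,-.144),.06,.085),("blue",(.6,-.244),.06,.085),("tin",(.584,-.003),.015,.035),("green",(.4224,.065),.055,.08)]:
    print(k,circ("top",d,xy,lo,hi,.045))
C=cloud("top",d);m=(d>0)&(np.hypot(C[...,0]-.594,C[...,1]-.111)<.03);print(np.percentile(C[m][:,2],[5,50,95,99]))
E
```

```text
time_s: 43.12
ee_pos: [0.3835, -0.2409, 0.236]
eef_rot: [-3.141, -0.0, -1.571]
force: [-0.1, 0.8, -0.8]
grip_width: 0.0944
cup [5.945e-01 1.115e-01 2.850e-02 5.923e-01 1.121e-01 1.043e-01 1.540e+02]
cup [5.950e-01 1.104e-01 2.740e-02 5.960e-01 1.110e-01 1.036e-01 1.560e+02]
slv [5.933e-01 1.101e-01 2.930e-02 5.942e-01 1.114e-01 5.430e-02 1.530e+02]
yel [5.877e-01 2.129e-01 2.320e-02 5.873e-01 2.120e-01 7.050e-02 3.530e+02]
red [ 5.793e-01 -1.443e-01  2.320e-02  5.785e-01 -1.436e-01  7.000e-02
  3.600e+02]
blue [ 6.004e-01 -2.446e-01  2.320e-02  5.995e-01 -2.435e-01  7.000e-02
  3.650e+02]
tin [ 5.838e-01 -2.800e-03  1.900e-02  5.836e-01 -2.600e-03  2.220e-02
  2.140e+02]
green [4.224e-01 6.530e-02 2.280e-02 4.225e-01 6.510e-02 6.550e-02 3.460e+02]
[0.0045328  0.05313299 0.10867267 0.11045825]
```

View pics/s5.png

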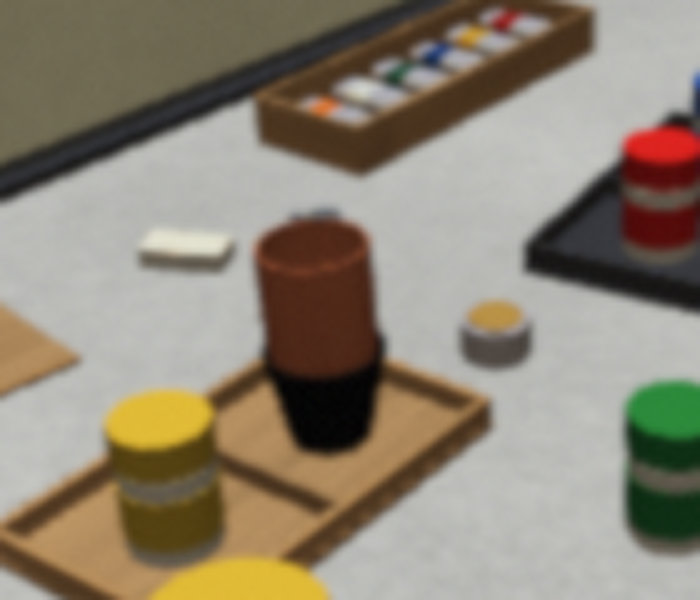

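View pics/t5.png

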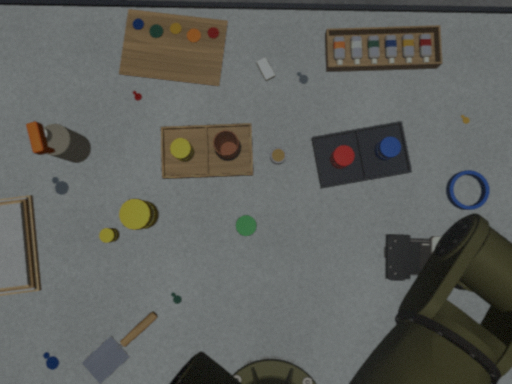

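The cup is nested with its rim at 110 mm as expected, centred and upright. Everything is in place and the arm is clear, so I'm handing in.

```bash
python3 -m inch '[0,0,0,0,0,0,1, 0,0,0,0,0,0,1]' && python3 -c "
from station import ctrl
print(ctrl.hand_in())"
```

```text
time_s: 43.48
ee_pos: [0.3839, -0.2382, 0.2359]
eef_rot: [-3.141, -0.0, -1.57]
force: [-0.2, -0.7, -0.4]
grip_width: 0.0939
the job is handed in; nothing more can be done
None
```

Both painting kits are made up, and I handed the job in at about 43.5 s of the 125 s allowed; it gave no verdict.

- **Wooden tray:** I placed the middle-sized yellow jar, then the black sleeve, each in its own bay.
- **Grey tray:** I placed the red jar, then the blue jar, one to a bay.
- **Cup:** It went in last. I let it go about 4 mm above its nest, with no contact force felt, and did not press it down.

The last pictures and depth readings showed:
- **Jars and sleeve:** All stand upright within about 1 mm of where I aimed them.
- **Cup:** Its rim is at about 110 mm, the expected loosely nested height. Its centre is within about 2 mm of the sleeve's, which is the camera's accuracy.
- **Green jar and tin:** Neither has moved by more than 0.5 mm.
- **Arm:** It is well clear and touching nothing.

No check failed. The sleeve measured 57.5 mm wide when I first gripped it, not 60 mm, but it read 59.6 mm when I centred it in the tray.

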